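# Push a stuck valve connector out of a spares tray

### The job

The spares tray stands face down on the desk with a white valve connector stuck in one of its pockets. Take the standing pusher and push the connector out through the round finger hole in the back of its pocket, right through until it drops onto the desk; leave the blank cap in the other pocket. Then put the pusher back down on the desk, clear of the tray.

Things in the scene. Friction and masses are not known exactly. Their poses are not given: they have to be found in the camera images.
- pusher: Hand pusher, 120 mm tall, 0.12 kg, standing on the desk: round steel foot 24 mm across, 20 mm tall; stem 16 mm across; wooden knob 34 mm across filling the top 34 mm. Origin at the centre of the foot's underside, z towards the knob. The nearby rubber stamp (wooden knob too, only 70 mm tall, 50 mm square foot) is not the pusher.
- connector: White part to push out, in an end pocket: flange 56 x 56 x 8 mm; on its upturned back a round tube mouth 26 mm across, 4 mm high, dark bore; below hangs a 32 mm tube, 25 mm long. Origin: flange centre, 75 mm up, under the hole's centre; z up. Catches hold it: 6 to 18 N down; it drops when pushed 7 to 16 mm. Foot 35 mm below the tray's top is ample. It falls 45 mm, may tip.
- blank: Blank cap that must stay in its pocket, in the other end pocket: white plastic, the same square flange, but its back, seen through the finger hole, is plain and flat, and a 30 mm square plug 12 mm long hangs below. Origin at the centre of the flange.
- tray: Grey plastic spares tray, face down on four legs, fixed: 90 mm in x, 284 mm in y, flat top 85 mm above the desk, 6 mm thick. Three finger holes 48 mm across in the top, along its y at -90, 0 and +90 mm, a pocket 19 mm deep below each; the middle one is empty. Open underneath. Origin on the desk under its middle, z up.
There are look-alikes about, which are no part of the job. Leave any blue look-alike of the pusher alone. Leave any orange or purple look-alike of the connector alone.

How it is judged:
On the way, in this order (a step that is already met when the one before it is completed fails the run):
1. the pusher's foot is in the finger hole on the connector's back (horizontal distance between pusher and connector below 0.022 m and height (world z) of pusher between 0.03 and 0.0835 m), for 0.02 s.
2. the connector has dropped out of the pocket (height (world z) of connector below 0.045 m), for 0.1 s.
At the end, for the whole second after the job is handed in: The connector lies at rest on the desk (origin under 45 mm up); the blank cap is still in its pocket (origin above 65 mm); the pusher rests on the desk, standing or lying (origin under 30 mm up), its foot more than 55 mm from the tray's middle along its x or 152 mm along its y (height (world z) of connector between 0 and 0.045 m and linear speed of each of connector, pusher below 0.03 m/s and height (world z) of blank above 0.065 m and height (world z) of pusher between -0.01 and 0.03 m and (x of pusher in the frame of tray above 0.055 m or x of pusher in the frame of tray below -0.055 m or y of pusher in the frame of tray above 0.152 m or y of pusher in the frame of tray below -0.152 m)); the robot touches nothing.
It fails at once if the blank cap is pushed out of its pocket (height (world z) of blank below 0.06 m).
It also fails if it takes over 48 s, if anything falls off the work surface, if the arm or the gripper's body presses on something with over 40 N, if the wrist force passes 120 N, or if a joint passes its speed limit or range.

### The arm

A 6-joint arm with a two-finger parallel gripper is mounted at the origin on the work surface. World frame = base frame: x ahead of the robot, y to its left, z up, the work surface at z = 0. Lengths are in m, angles in rad, forces in N, time in s.
With the tool pointing down it reaches from about 0.35 to 0.975 m from the base axis. Payload 4.9 kg.
Tool frame: the origin (TCP) lies at the very end of the fingers, on their centre line; the grasp point (between the pads) lies 19 mm behind it; z points along the fingers, y is the line along which they close (so a half turn about z gives the same grasp; the last joint's range is limited). The gripper opens to 85 mm and grips with 20 to 120 N. Pads are 22 mm wide; open, the fingers measure 114 mm over their backs; the gripper's body (76 mm by 85 mm) begins 54 mm behind the grasp point. The pads swing forward as they close: fully open they stand 13 mm farther back than shut.
Start: joints at [-1.295, 0.053, 1.613, -0, 1.476, -0.119], TCP at [0.24, -0.577, 0.211] pointing down, gripper open.
Joint ranges: [-3.01, 3.01], [-1.01, 2.22], [0.06, 2.58], [-1.02, 4.17], [0.09, 2.62], [-3.14, 3.14]. Speed limits (rad/s): [2.57, 2.57, 3.14, 3.14, 3.14, 3.14].

### API

Orientations are given as a unit quaternion [x, y, z, w].
In Python, from station import bot, vision, workorder gives the robot as it stands. The module is installed in compiled form; this text tells all that it offers.
- The arm moves only by the shell command python3 -m inch 'ROWS' [FORCE]. ROWS is JSON, a list of rows, each an object of numbers: "hand": the closure, from -1 (fully open) to 1 (shut); "tx", "ty", "tz": the shift along the tool's x, y, z in mm; "ax", "ay", "az": the turn, a rotation vector about the tool's x, y, z in rad. A call has exactly 5 rows; each row is the pose to reach, as a shift and turn from the pose commanded when the call began, along the tool's axes at that moment; what a row does not reach only later rows make up. A row lasts 1/8 s, in which the tool goes at most 62.5 mm and 10.7 degrees, less where a joint would pass 70% of its speed; a pose out of reach is approached as far as the arm can. A call with a gripper value outside its range is refused whole. The fingers move at their own pace and stop on an object; FORCE is the grip in N (left out, the last holds). Time passes only in rows, so rows that repeat a pose let the fingers close, or fill a call up. It gives the time, the measured TCP pose, the force, the opening and the grip force at its end, in the units of the state.
- bot.state(): the state, without advancing time (a new reading comes with each control period).
- vision.snapshot(name): name is "scene" or "side" or "wrist"; returns a dict with "frame" (384x512x3 uint8, red, green, blue), "K" (3x3 intrinsics, pixels), "extrinsics" (4x4, takes a point from camera to world coordinates). Camera axes: x right, y down, z forward; pixel columns grow to the right and rows downward; lengths in m; the calibration is good to about 2 mm. The wrist camera is an equidistant fisheye: a pixel r from the principal point sees the ray r / f radians off the axis. A picture is of the moment at which its call begins. There is no depth.
- workorder.job_done(): hands the job in; it is judged then, once.
The state is a dict: "clock": time; "qpos": joint angles; "qd": joint speeds; "joint_efforts": joint torques, N m; "tool_pos": TCP position; "orientation": TCP orientation; "force": force on the tool from outside, world axes, zero at the start; "torque": the same for the moment, N m; "gripper_width": finger opening in m; "gripper_force": force on a finger pad.
Only numpy, scipy, OpenCV 4.12 (cv2) and the standard library are available. Lean on these libraries where they do the work, as an engineer would, in place of code of your own. Each camera call takes 0.05 s, during which the arm holds its last target. There are 200 camera calls.

## Working session

There is one attempt and no reset: what is moved stays moved. The work goes in short steps, Python scripts to look and compute and a shell command to move; the robot and the scene stay as the last step left them, time stands still between calls to the robot, and variables do not carry over. Pictures are saved under pics/ and viewed, at most 10 in all, crops included, and the job is handed in when it is done.

```bash
mkdir -p pics; cat > h.py <<'E'
import numpy as np, cv2
from station import bot, vision
def ray(s,u,v,fish=False):
    K=s["K"];T=np.array(s["extrinsics"]);x=(u-K[0][2])/K[0][0];y=(v-K[1][2])/K[1][1]
    if fish:
        r=np.hypot(x,y);d=np.array([x/r*np.sin(r),y/r*np.sin(r),np.cos(r)]) if r>1e-9 else np.array([0,0,1.])
    else: d=np.array([x,y,1.])
    return T[:3,3],T[:3,:3]@d
def onz(s,u,v,z,fish=False):
    o,d=ray(s,u,v,fish);return o+d*(z-o[2])/d[2]
def save(s,n): cv2.imwrite("pics/"+n,np.ascontiguousarray(np.array(s["frame"])[:,:,::-1]))
E
python3 - <<'E'
from h import *
import pickle
a=[]
for n in("scene","side","wrist"):
    s=vision.snapshot(n);save(s,n+".png");a.append(s);print(n,np.round(s["K"],1).tolist(),np.round(s["extrinsics"],3).tolist())
pickle.dump(a,open("s.pkl","wb"))
print(bot.state())
E
```

```text
scene [[487.2, 0.0, 254.1], [0.0, 487.2, 192.3], [0.0, 0.0, 1.0]] [[-0.89, 0.246, -0.383, 1.022], [0.455, 0.473, -0.754, 1.001], [-0.005, -0.846, -0.533, 0.788], [0.0, 0.0, 0.0, 1.0]]
side [[367.1, 0.0, 261.1], [0.0, 367.1, 187.9], [0.0, 0.0, 1.0]] [[-0.995, -0.056, 0.088, 0.449], [-0.104, 0.636, -0.764, 0.618], [-0.013, -0.769, -0.639, 0.567], [0.0, 0.0, 0.0, 1.0]]
wrist [[297.3, 0.0, 253.6], [0.0, 297.3, 192.6], [0.0, 0.0, 1.0]] [[0.384, -0.89, -0.247, 0.304], [-0.923, -0.371, -0.102, -0.55], [-0.001, 0.267, -0.964, 0.373], [0.0, 0.0, 0.0, 1.0]]
{'clock': 0.15, 'qpos': array([-1.29501884e+00,  5.32226223e-02,  1.61401966e+00, -2.63229596e-05,
        1.47598679e+00, -1.19001037e-01]), 'qd': array([-0.00071858, -0.00291954, -0.00301969,  0.0006478 , -0.00015761,
       -0.00106489]), 'joint_efforts': array([ 6.14897781e-04, -3.94241703e+01, -3.70722127e+01, -6.94359574e-05,
        4.69856837e-03, -1.90703679e-05]), 'tool_pos': array([ 0.24022321, -0.57641115,  0.20971014]), 'orientation': array([ 9.80581336e-01,  1.96111124e-01, -7.71332470e-05, -8.14668565e-04]), 'force': array([-1.25982782, -0.24765315, -0.70374219]), 'torque': array([ 0.00361859, -0.01990567, -0.02395831]), 'gripper_force': 0.0, 'gripper_width': 0.0848624203399217}
```

View pics/scene.png

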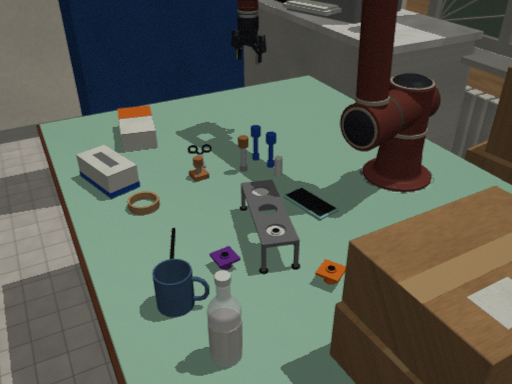

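View pics/side.png

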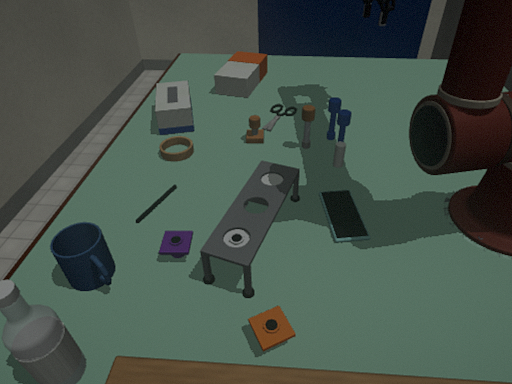

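Scene: the brown-knobbed pusher stands at (243,142), foot (243,167). It could be confused with the blue look-alikes (256,130) and (271,137), the short rubber stamp (199,162) and the white cylinder (279,165). The connector is in the near pocket (276,231, dark bore), and the blank in the far one (261,192). The purple (225,257) and orange (331,270) parts are decoys. One close crop to check the choice.

```bash
python3 - <<'E'
from h import *
import pickle
a=pickle.load(open("s.pkl","rb"))
def c(s,u,v,w,h,k): return cv2.resize(np.ascontiguousarray(s["frame"][v:v+h,u:u+w,::-1]),None,fx=k,fy=k,interpolation=cv2.INTER_CUBIC)
A=c(a[0],225,115,100,150,4);B=c(a[1],200,95,160,240,2.5)
print(A.shape,B.shape);cv2.imwrite("pics/c1.png",np.hstack([A,B]))
E
```

```text
(600, 400, 3) (600, 400, 3)
```

View pics/c1.png

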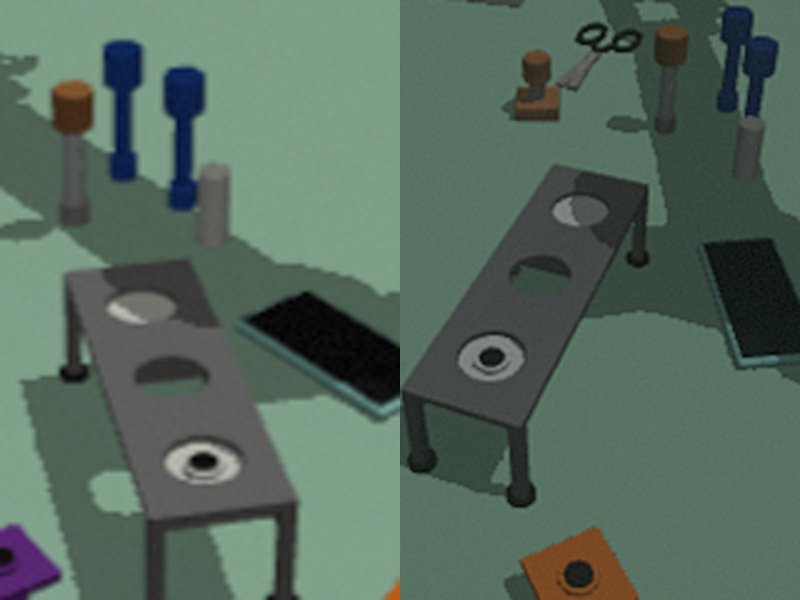

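The crop confirms it: brown knob and grey stem at A(73,91) top and A(75,218) base; connector bore at A(204,463); plain-backed blank at A(142,308).

```bash
python3 - <<'E'
from h import *
import pickle
a=pickle.load(open("s.pkl","rb"))
A=lambda x,y,z:onz(a[0],225+x/4-.4,115+y/4-.4,z)
B=lambda x,y,z:onz(a[1],200+x/2.5-.3,95+y/2.5-.3,z)
for n,p,q,z in[("ptop",(73,91),(671,34),.12),("pbase",(75,218),(665,126),0),("conn",(204,463),(491,357),.085),("mid",(172,376),(541,275),.085),("blank",(142,308),(580,211),.085),
 ("blue1",(123,47),(738,13),.12),("blue2",(184,73),(763,43),.12),("cylbase",(214,240),(747,174),0),("stamp",(-103,180),(536,58),.07)]:
    print(n,np.round(A(*p,z)[:2],3),np.round(B(*q,z)[:2],3))
T=bot.state();from scipy.spatial.transform import Rotation as R
print(np.round(R.from_quat(T["orientation"]).as_matrix(),3).tolist())
E
```

```text
ptop [ 0.426 -0.248] [ 0.019 -0.278]
pbase [ 0.422 -0.258] [-0.02  -0.296]
conn [0.549 0.183] [0.265 0.156]
mid [0.522 0.092] [0.212 0.065]
blank [0.501 0.01 ] [ 0.162 -0.019]
blue1 [ 0.354 -0.303] [-0.065 -0.332]
blue2 [ 0.334 -0.237] [-0.065 -0.266]
cylbase [ 0.339 -0.174] [-0.074 -0.21 ]
stamp [ 0.572 -0.263] [ 0.134 -0.31 ]
[[0.923, 0.385, -0.0], [0.385, -0.923, 0.002], [0.0, -0.002, -1.0]]
```

```bash
python3 - <<'E'
from h import *
import pickle
a=pickle.load(open("s.pkl","rb"))
B=lambda x,y,z:onz(a[1],40+x/2.5-.3,95+y/2.5-.3,z)
for n,q,z in[("ptop",(671,34),.12),("pbase",(665,126),0),("conn",(491,357),.085),("mid",(541,275),.085),("blank",(580,211),.085),
 ("blue1",(738,13),.12),("blue2",(763,43),.12),("cylbase",(747,174),0),("stamp",(536,58),.07)]:
    print(n,np.round(B(*q,z)[:2],3))
E
```

```text
ptop [ 0.424 -0.247]
pbase [ 0.422 -0.259]
conn [0.546 0.182]
mid [0.52  0.093]
blank [0.496 0.01 ]
blue1 [ 0.353 -0.3  ]
blue2 [ 0.331 -0.235]
cylbase [ 0.336 -0.174]
stamp [ 0.568 -0.275]
```

```bash
python3 -m inch '[{"hand":-1,"tx":59,"ty":-46,"tz":0},{"hand":-1,"tx":118,"ty":-92,"tz":0},{"hand":-1,"tx":177,"ty":-138,"tz":0},{"hand":-1,"tx":236,"ty":-184,"tz":0},{"hand":-1,"tx":295,"ty":-230,"tz":0}]' 80
```

```text
validation failed for argument at $[0]...
```

```bash
python3 -m inch '[{"hand":-1,"tx":40,"ty":-31,"tz":0,"ax":0,"ay":0,"az":0},{"hand":-1,"tx":80,"ty":-62,"tz":0,"ax":0,"ay":0,"az":0},{"hand":-1,"tx":120,"ty":-93,"tz":0,"ax":0,"ay":0,"az":0},{"hand":-1,"tx":160,"ty":-124,"tz":0,"ax":0,"ay":0,"az":0},{"hand":-1,"tx":200,"ty":-155,"tz":0,"ax":0,"ay":0,"az":0}]' 80
```

```text
clock: 0.78
tool_pos: [0.3658, -0.3553, 0.2104]
orientation: [0.981, 0.196, 0.0, -0.0]
force: [0.2, -0.7, -0.2]
gripper_width: 0.0853
gripper_force: 0.0
```

```bash
python3 -m inch '[{"hand":-1,"tx":40,"ty":-30,"tz":0,"ax":0,"ay":0,"az":0},{"hand":-1,"tx":80,"ty":-62,"tz":0,"ax":0,"ay":0,"az":0},{"hand":-1,"tx":95,"ty":-75,"tz":0,"ax":0,"ay":0,"az":0},{"hand":-1,"tx":95,"ty":-75,"tz":0,"ax":0,"ay":0,"az":0},{"hand":-1,"tx":95,"ty":-75,"tz":0,"ax":0,"ay":0,"az":0}]' 80
python3 - <<'E'
from h import *
import pickle
s=vision.snapshot("wrist");save(s,"w1.png");pickle.dump(s,open("w1.pkl","wb"))
# predicted pixel of knob top at (.424,-.25,.12)
E
```

```text
clock: 1.4
tool_pos: [0.4239, -0.2516, 0.2105]
orientation: [0.981, 0.196, -0.0, 0.0]
force: [0.8, 0.0, -0.3]
gripper_width: 0.0853
gripper_force: 0.0
```

View pics/w1.png

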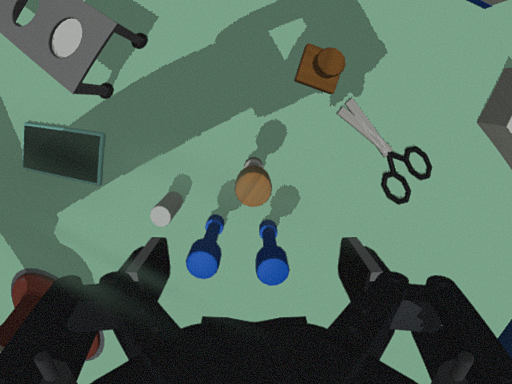

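The wrist view shows the brown knob at (254,188), between the fingers in column. The blue ones are at (204,263) and (272,268).

```bash
python3 - <<'E'
from h import *
import pickle
s=pickle.load(open("w1.pkl","rb"))
f=s["frame"].astype(int);m=(f[...,0]>f[...,2]+40)&(f[...,0]>110);m=m.astype(np.uint8);m[:150]=0;m[:,:220]=0;m[:,300:]=0;m[225:]=0
ys,xs=np.nonzero(m);print(xs.min(),xs.max(),ys.min(),ys.max(),len(xs))
for u,v,z in[(254,188,.12),(204,263,.12),(272,268,.12)]:print(onz(s,u,v,z,True).round(4))
t=bot.state()["tool_pos"];p=onz(s,254,188,.12,True)-t
print(.923*p[0]+.385*p[1],.385*p[0]-.923*p[1])
E
```

```text
235 270 173 206 934
[ 0.4267 -0.2507  0.12  ]
[ 0.3381 -0.2347  0.12  ]
[ 0.3589 -0.298   0.12  ]
0.00312120752837291 9.463448224808903e-05
```

```bash
python3 -m inch '[{"hand":-1,"tx":2,"ty":0,"tz":30,"ax":0,"ay":0,"az":0},{"hand":-1,"tx":2,"ty":0,"tz":65,"ax":0,"ay":0,"az":0},{"hand":-1,"tx":2,"ty":0,"tz":100,"ax":0,"ay":0,"az":0},{"hand":-1,"tx":2,"ty":0,"tz":127,"ax":0,"ay":0,"az":0},{"hand":-1,"tx":2,"ty":0,"tz":127,"ax":0,"ay":0,"az":0}]' 80
python3 -m inch '[{"hand":0,"tx":0,"ty":0,"tz":0,"ax":0,"ay":0,"az":0},{"hand":1,"tx":0,"ty":0,"tz":0,"ax":0,"ay":0,"az":0},{"hand":1,"tx":0,"ty":0,"tz":0,"ax":0,"ay":0,"az":0},{"hand":1,"tx":0,"ty":0,"tz":0,"ax":0,"ay":0,"az":0},{"hand":1,"tx":0,"ty":0,"tz":0,"ax":0,"ay":0,"az":0}]' 80
```

```text
clock: 2.08
tool_pos: [0.4239, -0.2499, 0.0811]
orientation: [0.981, 0.195, -0.002, -0.002]
force: [-0.5, -0.0, -0.1]
gripper_width: 0.0854
gripper_force: 0.0
clock: 2.7
tool_pos: [0.4272, -0.2512, 0.0856]
orientation: [0.981, 0.196, 0.001, 0.001]
force: [-0.9, 0.4, 5.7]
gripper_width: 0.031
gripper_force: 79.1
```

```bash
python3 -m inch '[{"hand":1,"tx":0,"ty":0,"tz":-20,"ax":0,"ay":0,"az":0},{"hand":1,"tx":0,"ty":0,"tz":-60,"ax":0,"ay":0,"az":0},{"hand":1,"tx":0,"ty":0,"tz":-100,"ax":0,"ay":0,"az":0},{"hand":1,"tx":0,"ty":0,"tz":-140,"ax":0,"ay":0,"az":0},{"hand":1,"tx":0,"ty":0,"tz":-150,"ax":0,"ay":0,"az":0}]' 100
python3 - <<'E'
from h import *
import pickle
s=[vision.snapshot(n) for n in("scene","side")]
pickle.dump(s,open("s2.pkl","wb"))
T=bot.state();print(T["tool_pos"],T["gripper_width"],T["gripper_force"],T["force"])
from scipy.spatial.transform import Rotation as R
def proj(s,p):
    c=np.linalg.inv(np.array(s["extrinsics"]))@np.r_[p,1];return (s["K"]@c[:3])[:2]/c[2]
o=[]
for x,k in zip(s,(4,4)):
    p=proj(x,T["tool_pos"]-[0,0,.04]).astype(int);print(p)
    u,v=max(p[0]-50,0),max(p[1]-75,0);print(u,v)
    o.append(cv2.resize(np.ascontiguousarray(x["frame"][v:v+150,u:u+100,::-1]),(400,600),interpolation=cv2.INTER_CUBIC))
cv2.imwrite("pics/c2.png",np.hstack(o))
E
```

```text
clock: 3.32
tool_pos: [0.4271, -0.2511, 0.2366]
orientation: [0.981, 0.196, 0.002, 0.002]
force: [1.1, 0.3, -1.2]
gripper_width: 0.0299
gripper_force: 99.2
[ 0.42629668 -0.25049874  0.23399282] 0.030103684048296095 99.1517436504364 [-0.22217374 -0.63480094 -1.04892919]
[242 115]
192 40
[309  80]
259 5
```

View pics/c2.png

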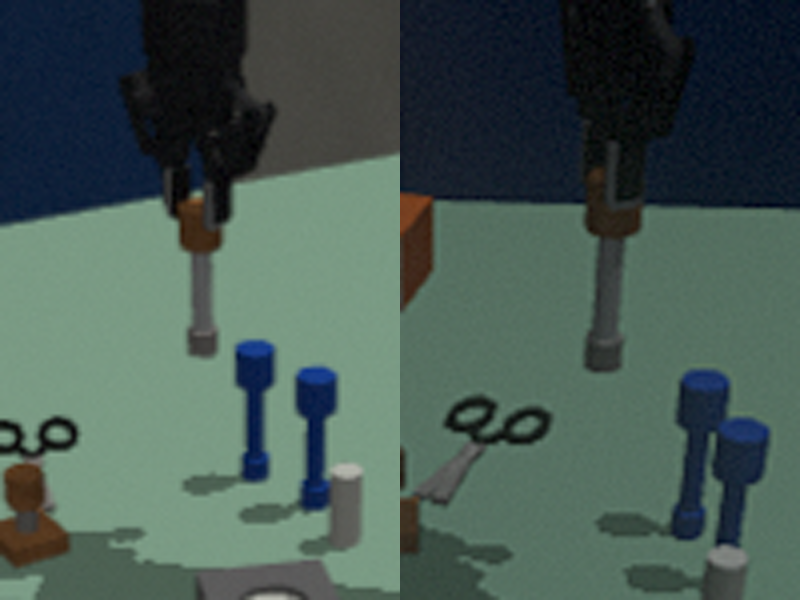

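The pusher hangs upright in the fingers. Its foot bottom is at (202,349) in the left crop and (603,364) in the right one; I'll triangulate it.

```bash
python3 - <<'E'
from h import *
import pickle
s=pickle.load(open("s2.pkl","rb"))
def tri(p,q):
    A=[];b=[]
    for x,(u,v) in zip(s,(p,q)):
        o,d=ray(x,u,v);d=d/np.linalg.norm(d);M=np.eye(3)-np.outer(d,d);A.append(M);b.append(M@o)
    X=np.linalg.lstsq(np.vstack(A),np.hstack(b),rcond=None)[0];return X,[np.linalg.norm(M@(X)-y) for M,y in zip(A,b)]
t=np.array([.427,-.251,.2355])
for p,q in[((202,348),(603,363)),((201,244),(611,230))]:
    X,e=tri((192+p[0]/4-.4,40+p[1]/4-.4),(259+(q[0]-400)/4-.4,5+q[1]/4-.4));print(X.round(4),(X-t).round(4),np.round(e,4))
E
```

```text
[ 0.4226 -0.2599  0.1503] [-0.0044 -0.0089 -0.0852] [0.0007 0.0007]
[ 0.4239 -0.2555  0.2378] [-0.0031 -0.0045  0.0023] [0.0008 0.0008]
```

```bash
python3 -m inch '[{"hand":1,"tx":20,"ty":-26,"tz":0,"ax":0,"ay":0,"az":0},{"hand":1,"tx":50,"ty":-64,"tz":0,"ax":0,"ay":0,"az":0},{"hand":1,"tx":80,"ty":-103,"tz":0,"ax":0,"ay":0,"az":0},{"hand":1,"tx":110,"ty":-141,"tz":0,"ax":0,"ay":0,"az":0},{"hand":1,"tx":140,"ty":-180,"tz":0,"ax":0,"ay":0,"az":0}]' 100
python3 -m inch '[{"hand":1,"tx":30,"ty":-38,"tz":0,"ax":0,"ay":0,"az":0},{"hand":1,"tx":65,"ty":-80,"tz":0,"ax":0,"ay":0,"az":0},{"hand":1,"tx":100,"ty":-124,"tz":0,"ax":0,"ay":0,"az":0},{"hand":1,"tx":130,"ty":-162,"tz":0,"ax":0,"ay":0,"az":0},{"hand":1,"tx":143,"ty":-178,"tz":0,"ax":0,"ay":0,"az":0}]'
python3 -m inch '[{"hand":1,"tx":0,"ty":0,"tz":10,"ax":0,"ay":0,"az":0},{"hand":1,"tx":0,"ty":0,"tz":30,"ax":0,"ay":0,"az":0},{"hand":1,"tx":0,"ty":0,"tz":45,"ax":0,"ay":0,"az":0},{"hand":1,"tx":0,"ty":0,"tz":45,"ax":0,"ay":0,"az":0},{"hand":1,"tx":0,"ty":0,"tz":45,"ax":0,"ay":0,"az":0}]'
python3 - <<'E'
from h import *
import pickle
s=[vision.snapshot(n) for n in("scene","side")]
pickle.dump(s,open("s2.pkl","wb"))
T=bot.state();print(T["tool_pos"],T["gripper_width"],T["qpos"])
def proj(s,p):
    c=np.linalg.inv(np.array(s["extrinsics"]))@np.r_[p,1];return (s["K"]@c[:3])[:2]/c[2]
o=[]
for x in s:
    p=proj(x,[.5475,.1825,.1]).astype(int)
    u,v=p[0]-40,p[1]-60;print(u,v)
    o.append(cv2.resize(np.ascontiguousarray(x["frame"][v:v+120,u:u+80,::-1]),(400,600),interpolation=cv2.INTER_CUBIC))
cv2.imwrite("pics/c3.png",np.hstack(o))
E
```

```text
clock: 4.05
tool_pos: [0.4849, -0.0286, 0.2304]
orientation: [0.981, 0.196, -0.002, -0.001]
force: [1.1, -0.6, -0.0]
gripper_width: 0.0299
gripper_force: 99.3
clock: 4.68
tool_pos: [0.5483, 0.1909, 0.2301]
orientation: [0.98, 0.197, -0.003, -0.0]
force: [0.6, -0.1, -1.6]
gripper_width: 0.0304
gripper_force: 99.3
clock: 5.3
tool_pos: [0.5498, 0.1885, 0.189]
orientation: [0.981, 0.196, 0.0, 0.0]
force: [-0.5, 0.0, -1.1]
gripper_width: 0.03
gripper_force: 99.3
[0.55020291 0.18880353 0.18980616] 0.030503105809285648 [ 2.02657414e-01 -3.72736641e-02  1.73847830e+00 -4.45350694e-06
  1.43853049e+00  1.37906599e+00]
236 165
194 171
```

View pics/c3.png

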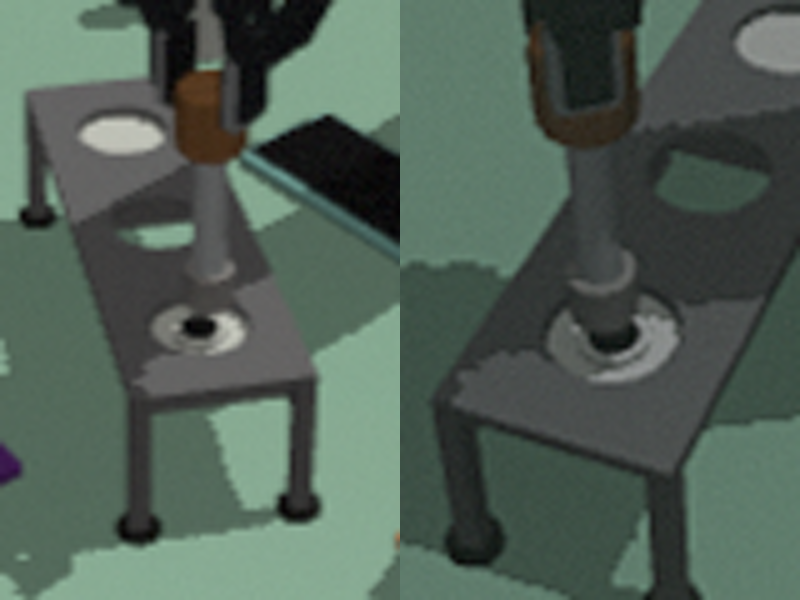

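The foot's shoulder ring is at (211,268) left and (603,268) right, just above the hole centre at (198,328) and (613,337).

```bash
python3 - <<'E'
from h import *
import pickle
s=pickle.load(open("s2.pkl","rb"))
def tri(p,q):
    A=[];b=[]
    for x,(u,v) in zip(s,(p,q)):
        o,d=ray(x,u,v);d=d/np.linalg.norm(d);M=np.eye(3)-np.outer(d,d);A.append(M);b.append(M@o)
    X=np.linalg.lstsq(np.vstack(A),np.hstack(b),rcond=None)[0];return X,[np.linalg.norm(M@(X)-y) for M,y in zip(A,b)]
for n,p,q in[("ring",(211,268),(603,268)),("foot",(211,303),(603,322)),("hole",(199,328),(613,337)),("knobbot",(208,150),(586,138))]:
    X,e=tri((236+p[0]/5-.4,165+p[1]/5-.4),(194+(q[0]-400)/5-.4,171+q[1]/5-.4));print(n,X.round(4),np.round(e,4))
E
```

```text
ring [0.546  0.1861 0.1223] [0.0004 0.0004]
foot [0.5468 0.1903 0.1027] [0.0015 0.0015]
hole [0.5464 0.1779 0.0805] [0.0007 0.0007]
knobbot [0.5479 0.1867 0.1858] [0.0029 0.0029]
```

```bash
python3 -m inch '[{"hand":1,"tx":-1.5,"ty":3.7,"tz":0,"ax":0,"ay":0,"az":0},{"hand":1,"tx":-1.5,"ty":3.7,"tz":5,"ax":0,"ay":0,"az":0},{"hand":1,"tx":-1.5,"ty":3.7,"tz":12,"ax":0,"ay":0,"az":0},{"hand":1,"tx":-1.5,"ty":3.7,"tz":18,"ax":0,"ay":0,"az":0},{"hand":1,"tx":-1.5,"ty":3.7,"tz":23,"ax":0,"ay":0,"az":0}]' 120
python3 -m inch '[{"hand":1,"tx":0,"ty":0,"tz":3,"ax":0,"ay":0,"az":0},{"hand":1,"tx":0,"ty":0,"tz":6,"ax":0,"ay":0,"az":0},{"hand":1,"tx":0,"ty":0,"tz":9,"ax":0,"ay":0,"az":0},{"hand":1,"tx":0,"ty":0,"tz":9,"ax":0,"ay":0,"az":0},{"hand":1,"tx":0,"ty":0,"tz":9,"ax":0,"ay":0,"az":0}]'
python3 - <<'E'
from h import *
s=[vision.snapshot(n) for n in("scene","side")]
o=[]
for x,(u,v) in zip(s,((236,165),(194,171))):
    o.append(cv2.resize(np.ascontiguousarray(x["frame"][v:v+120,u:u+80,::-1]),(400,600),interpolation=cv2.INTER_CUBIC))
cv2.imwrite("pics/c4.png",np.hstack(o))
E
```

```text
clock: 6.02
tool_pos: [0.5502, 0.1851, 0.1665]
orientation: [0.981, 0.196, 0.001, -0.0]
force: [-0.6, -0.3, 10.4]
gripper_width: 0.0297
gripper_force: 120.8
clock: 6.65
tool_pos: [0.5523, 0.1854, 0.1607]
orientation: [0.981, 0.196, 0.004, 0.0]
force: [0.2, -0.3, 8.7]
gripper_width: 0.0295
gripper_force: 120.9
```

View pics/c4.png

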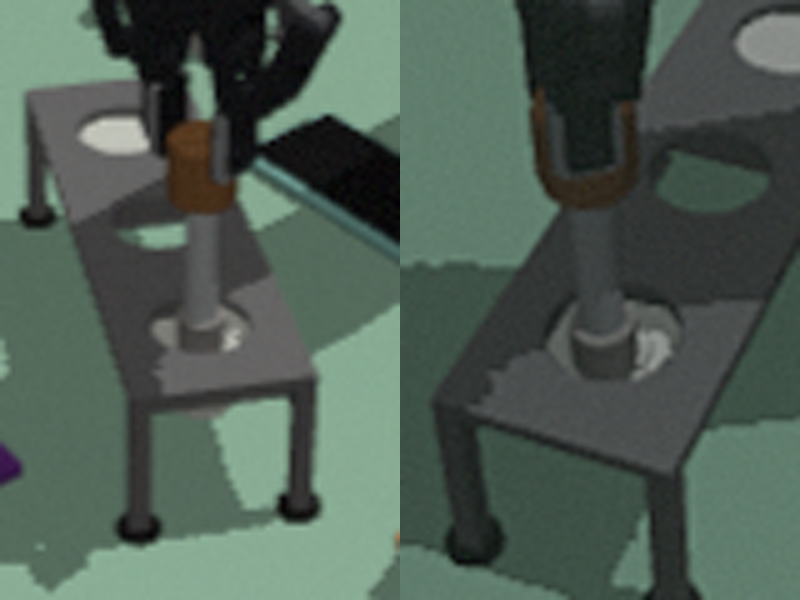

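The foot is inside the hole, at (203,338) left and (605,355) right, and is pressing the connector down. I'll keep pushing.

```bash
python3 -m inch '[{"hand":1,"tx":0,"ty":0,"tz":3,"ax":0,"ay":0,"az":0},{"hand":1,"tx":0,"ty":0,"tz":6,"ax":0,"ay":0,"az":0},{"hand":1,"tx":0,"ty":0,"tz":9,"ax":0,"ay":0,"az":0},{"hand":1,"tx":0,"ty":0,"tz":12,"ax":0,"ay":0,"az":0},{"hand":1,"tx":0,"ty":0,"tz":15,"ax":0,"ay":0,"az":0}]'
python3 -m inch '[{"hand":1,"tx":0,"ty":0,"tz":4,"ax":0,"ay":0,"az":0},{"hand":1,"tx":0,"ty":0,"tz":8,"ax":0,"ay":0,"az":0},{"hand":1,"tx":0,"ty":0,"tz":10,"ax":0,"ay":0,"az":0},{"hand":1,"tx":0,"ty":0,"tz":10,"ax":0,"ay":0,"az":0},{"hand":1,"tx":0,"ty":0,"tz":10,"ax":0,"ay":0,"az":0}]'
python3 - <<'E'
from h import *
s=[vision.snapshot(n) for n in("scene","side")]
o=[]
for x,(u,v) in zip(s,((236,165),(194,171))):
    o.append(cv2.resize(np.ascontiguousarray(x["frame"][v:v+120,u:u+80,::-1]),(400,600),interpolation=cv2.INTER_CUBIC))
cv2.imwrite("pics/c5.png",np.hstack(o))
E
```

```text
clock: 7.38
tool_pos: [0.5494, 0.1849, 0.141]
orientation: [0.981, 0.196, -0.0, -0.0]
force: [0.3, 0.2, -0.6]
gripper_width: 0.0294
gripper_force: 120.1
clock: 8.0
tool_pos: [0.5498, 0.185, 0.1319]
orientation: [0.981, 0.196, 0.0, -0.0]
force: [-0.2, 0.1, -2.0]
gripper_width: 0.0294
gripper_force: 120.1
```

View pics/c5.png

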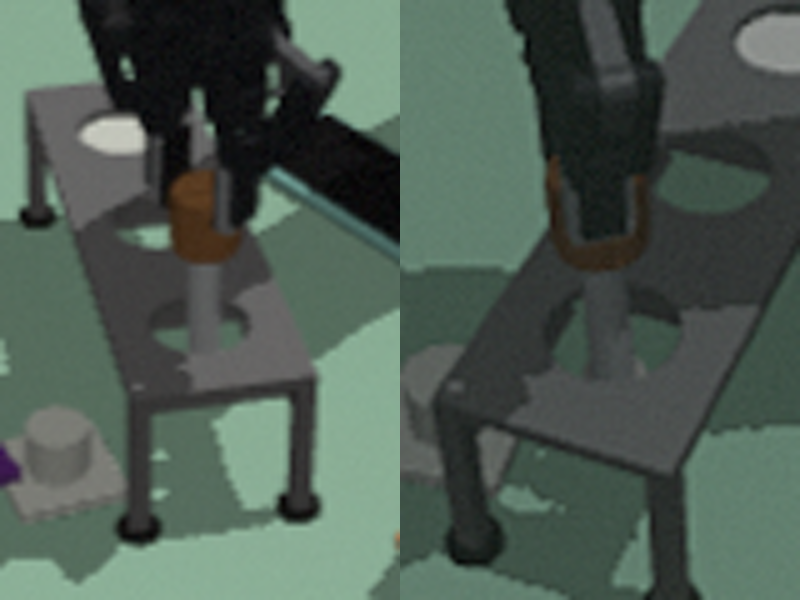

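The connector is out. It lies tube-up on the desk at (60,460) left, beside the tray, and the blank still shows white in its pocket at (118,135). I'll lift and carry the pusher back to its free original spot.

```bash
python3 -m inch '[{"hand":1,"tx":0,"ty":0,"tz":-20,"ax":0,"ay":0,"az":0},{"hand":1,"tx":0,"ty":0,"tz":-45,"ax":0,"ay":0,"az":0},{"hand":1,"tx":0,"ty":0,"tz":-75,"ax":0,"ay":0,"az":0},{"hand":1,"tx":0,"ty":0,"tz":-100,"ax":0,"ay":0,"az":0},{"hand":1,"tx":0,"ty":0,"tz":-100,"ax":0,"ay":0,"az":0}]' 120
python3 -m inch '[{"hand":1,"tx":-20,"ty":26,"tz":0,"ax":0,"ay":0,"az":0},{"hand":1,"tx":-50,"ty":64,"tz":0,"ax":0,"ay":0,"az":0},{"hand":1,"tx":-80,"ty":103,"tz":0,"ax":0,"ay":0,"az":0},{"hand":1,"tx":-110,"ty":141,"tz":0,"ax":0,"ay":0,"az":0},{"hand":1,"tx":-140,"ty":180,"tz":0,"ax":0,"ay":0,"az":0}]'
python3 -m inch '[{"hand":1,"tx":-30,"ty":38,"tz":0,"ax":0,"ay":0,"az":0},{"hand":1,"tx":-65,"ty":80,"tz":0,"ax":0,"ay":0,"az":0},{"hand":1,"tx":-100,"ty":124,"tz":0,"ax":0,"ay":0,"az":0},{"hand":1,"tx":-130,"ty":160,"tz":0,"ax":0,"ay":0,"az":0},{"hand":1,"tx":-141,"ty":174,"tz":0,"ax":0,"ay":0,"az":0}]'
python3 -m inch '[{"hand":1,"tx":0,"ty":0,"tz":20,"ax":0,"ay":0,"az":0},{"hand":1,"tx":0,"ty":0,"tz":55,"ax":0,"ay":0,"az":0},{"hand":1,"tx":0,"ty":0,"tz":90,"ax":0,"ay":0,"az":0},{"hand":1,"tx":0,"ty":0,"tz":120,"ax":0,"ay":0,"az":0},{"hand":1,"tx":0,"ty":0,"tz":130,"ax":0,"ay":0,"az":0}]'
```

```text
clock: 8.72
tool_pos: [0.5516, 0.1854, 0.2363]
orientation: [0.981, 0.196, 0.004, -0.0]
force: [-0.9, 0.4, -1.3]
gripper_width: 0.0298
gripper_force: 120.1
clock: 9.35
tool_pos: [0.4886, -0.0362, 0.2308]
orientation: [0.981, 0.196, -0.0, -0.0]
force: [0.3, -0.5, -1.6]
gripper_width: 0.0294
gripper_force: 120.0
clock: 9.98
tool_pos: [0.4252, -0.2516, 0.2308]
orientation: [0.981, 0.195, -0.0, -0.001]
force: [-0.4, 1.1, -1.5]
gripper_width: 0.0297
gripper_force: 120.1
clock: 10.6
tool_pos: [0.4249, -0.2467, 0.0977]
orientation: [0.98, 0.197, -0.002, -0.003]
force: [-0.2, -0.2, -1.3]
gripper_width: 0.0297
gripper_force: 120.1
```

Now about 12 mm up; lower it gently until it touches.

```bash
python3 -m inch '[{"hand":1,"tx":0,"ty":0,"tz":3,"ax":0,"ay":0,"az":0},{"hand":1,"tx":0,"ty":0,"tz":6,"ax":0,"ay":0,"az":0},{"hand":1,"tx":0,"ty":0,"tz":9,"ax":0,"ay":0,"az":0},{"hand":1,"tx":0,"ty":0,"tz":12,"ax":0,"ay":0,"az":0},{"hand":1,"tx":0,"ty":0,"tz":14,"ax":0,"ay":0,"az":0}]' 120
```

```text
clock: 11.22
tool_pos: [0.4265, -0.2501, 0.0878]
orientation: [0.981, 0.196, 0.0, 0.0]
force: [-0.1, -0.3, -1.7]
gripper_width: 0.0294
gripper_force: 120.0
```

```bash
python3 -m inch '[{"hand":1,"tx":0,"ty":0,"tz":0,"ax":0,"ay":0,"az":0},{"hand":1,"tx":0,"ty":0,"tz":1.5,"ax":0,"ay":0,"az":0},{"hand":1,"tx":0,"ty":0,"tz":3,"ax":0,"ay":0,"az":0},{"hand":1,"tx":0,"ty":0,"tz":3,"ax":0,"ay":0,"az":0},{"hand":1,"tx":0,"ty":0,"tz":3,"ax":0,"ay":0,"az":0}]' 20
```

```text
clock: 11.85
tool_pos: [0.4269, -0.2501, 0.0858]
orientation: [0.981, 0.196, 0.0, 0.0]
force: [-2.4, 2.0, 5.4]
gripper_width: 0.0292
gripper_force: 120.7
```

```bash
python3 -m inch '[{"hand":0.2,"tx":0,"ty":0,"tz":0,"ax":0,"ay":0,"az":0},{"hand":-0.3,"tx":0,"ty":0,"tz":0,"ax":0,"ay":0,"az":0},{"hand":-1,"tx":0,"ty":0,"tz":0,"ax":0,"ay":0,"az":0},{"hand":-1,"tx":0,"ty":0,"tz":0,"ax":0,"ay":0,"az":0},{"hand":-1,"tx":0,"ty":0,"tz":0,"ax":0,"ay":0,"az":0}]'
python3 -m inch '[{"hand":-1,"tx":0,"ty":0,"tz":-15,"ax":0,"ay":0,"az":0},{"hand":-1,"tx":0,"ty":0,"tz":-50,"ax":0,"ay":0,"az":0},{"hand":-1,"tx":0,"ty":0,"tz":-90,"ax":0,"ay":0,"az":0},{"hand":-1,"tx":0,"ty":0,"tz":-130,"ax":0,"ay":0,"az":0},{"hand":-1,"tx":0,"ty":0,"tz":-150,"ax":0,"ay":0,"az":0}]'
python3 - <<'E'
from h import *
s=vision.snapshot("side");save(s,"end.png")
E
```

```text
clock: 12.48
tool_pos: [0.4264, -0.2499, 0.0847]
orientation: [0.981, 0.196, -0.0, 0.0]
force: [0.8, -0.1, 0.8]
gripper_width: 0.0854
gripper_force: 0.0
clock: 13.1
tool_pos: [0.4274, -0.2506, 0.2386]
orientation: [0.981, 0.196, 0.002, 0.002]
force: [1.1, -0.1, 0.2]
gripper_width: 0.0857
gripper_force: 0.0
```

View pics/end.png

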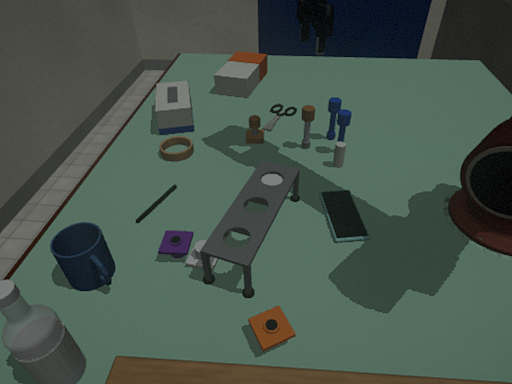

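The pusher stands at (307,125), the connector lies at (204,255), the blank is in its pocket at (272,179), and the gripper is clear.

```bash
python3 -c "
from station import workorder
print(workorder.job_done())"
```

```text
the job is handed in; nothing more can be done
None
```

The connector is pushed out and lies on the desk, the blank cap is still in its pocket, and the pusher stands back at its original spot clear of the tray; the job is handed in, but no verdict came back.

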